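# Clamp a cup in the marking vise with its travelling feed knob

## Robot

A 6-joint arm with a two-finger parallel gripper is mounted at the origin on the work surface. World frame = base frame: x ahead of the robot, y to its left, z up, the work surface at z = 0. Lengths are in m, angles in rad, forces in N, time in s.
With the tool pointing down it reaches from about 0.3 to 0.85 m from the base axis. Payload 5.4 kg.
Tool frame: the origin (TCP) lies at the very end of the fingers, on their centre line; the grasp point (between the pads) lies 19 mm behind it; y points along the fingers, x is the direction in which the jaws open and shut, and the axes are right-handed (so a half turn about y gives the same grasp; the last joint's range is limited). The gripper opens to 85 mm and grips with 20 to 120 N. Pads are 22 mm wide; open, the fingers measure 114 mm over their backs; the gripper's body (76 mm by 85 mm) begins 54 mm behind the grasp point. The pads swing forward as they close: fully open they stand 13 mm farther back than shut.
Start: joints at [0.922, 0.158, 1.597, -0, 1.386, -0.21], TCP at [0.244, 0.521, 0.231] pointing down, gripper open.
Joint ranges: [-2.91, 2.91], [-0.94, 2.29], [0.18, 2.7], [-1.29, 4.43], [0.17, 2.64], [-3, 3]. Speed limits (rad/s): [2.57, 2.57, 3.14, 3.14, 3.14, 3.14].

## Interface

Orientations are given as a unit quaternion [w, x, y, z].
In Python, from station import manip, eyes, ticket gives the robot as it stands.
- The arm moves only by the tool servo_tool, never from a script. Its argument "steps" is a list of rows, each a list of 7 numbers: the shift along the world's x, y, z in m, then the turn, a rotation vector about the world's x, y, z in rad, then the opening, from -1 (shut) to 1 (fully open), so that 0 is half open. A call has 1 to 12 rows; each row shifts and turns the pose as measured when the row begins; what a row does not reach is not made up. A row lasts 1/10 s, in which the tool goes at most 50 mm and 8.59 degrees, less where a joint would pass 70% of its speed; a pose out of reach is approached as far as the arm can. A call with a gripper value outside its range is refused whole. The fingers move at their own pace and stop on an object; "force" is the grip in N (left out, the last holds). Time passes only in rows, so rows that do not move let the fingers close. It gives the time, the measured TCP pose, the force and the opening at its end, in the units of the state.
- manip.get_state(): the state, without advancing time (a new reading comes with each control period).
- eyes.capture(name): name is "scene" or "top"; returns a dict with "image" (384x512x3 uint8, red, green, blue), "fx", "fy", "cx", "cy" (pixels), "view" (4x4, takes a point from world to camera coordinates). Camera axes: x right, y down, z forward; pixel columns grow to the right and rows downward; lengths in m; the calibration is good to about 2 mm. A picture is of the moment at which its call begins. There is no depth.
- ticket.sign_off(): hands the job in, once; it reports no verdict.
The state is a dict: "t": time; "q": joint angles; "qvel": joint speeds; "tau": joint torques, N m; "tcp_pos": TCP position; "tcp_rot": TCP orientation; "wrist_force": force on the tool from outside, world axes, zero at the start; "ft_torque": the same for the moment, N m; "grip_width": finger opening in m.
Only numpy, scipy, OpenCV 4.12 (cv2) and the standard library are available. Lean on these libraries where they do the work, as an engineer would, in place of code of your own. Each camera call takes 0.05 s, during which the arm holds its last target.

## Task

Take the yellow cup off its gift box and stand it upright on the bed of the blue marking vise, between the V block and the orange pad. Then turn the vise's knob clockwise, following it as its slide travels, until the sprung pad has pushed the cup home into the V block and grips it gently with about 8 newtons (20 would crack it); move the slide only by its knob, leave it gripped and let go. Leave the other things on the bench where they are.

Things in the scene. Friction and masses are not known exactly. Their poses are not given: they have to be found in the camera images.
- vise: Blue and aluminium marking vise fixed to the bench. Origin: centre of its underside, on the bench. Bed 110 mm (x) by 340 mm (y), its top at z = 15 mm; end bars 26 mm high at y = -165 and +165 mm. The slide with saddle, pad and knob stands at the +y end, runs along the vise's y axis (x = 0 is the centre line) and closes towards -y, where the V block stands.
- v_home (a point): Point on the bed's top, on the centre line, at vise y = -56 mm. The V block (blue, rubber faced, 50 mm wide, top 59 mm over the bench, 120 degree V opening to vise +y) was set by eye and is not measured: the axis of a cup pushed home in it lies within 4 mm to either side (along y) of this point. Same axes as the vise.
- cup_yellow: Yellow straight-sided porcelain cup, open at the top, outside diameter 58 mm (48 mm at the foot), 60 mm high, wall 4 mm, 0.10 to 0.21 kg. Origin: centre of its underside, z up. It stands on one of three black gift boxes 80 x 80 x 45 mm; a pink and a green cup of the same shape stand on the other two.
- pad: Orange rubber pad at the front of the slide, 50 mm wide (x), 10 mm thick, 36 mm high (25 to 61 mm over the bench). Origin: centre of the face that meets the cup, 43 mm over the bench; axes as the vise, face towards -y. Sprung: yields along +y at 4 N per mm, 7 mm at most. At the start the room between pad and V block is 18 to 38 mm more than the cup needs.
- saddle: Blue block of the slide that carries the knob and the pad, 80 mm (x) by 90 mm (y), top 55 mm over the bench. Origin: centre of its underside, 19 mm over the bench. Same axes as the vise. The knob's axis is 5 mm to the +y side of its centre. Do not push it: it moves by the knob only (it sticks up to about 15 N).
- knob_grip (a point): On the axis of the black bar knob on top of the saddle, at gripping height, 82 mm over the bench. The bar is 52 mm long, 14 mm thick, 28 mm high (64 to 92 mm over the bench), on a shaft 12 mm thick. The x axis of this frame runs along the bar, z up. The axis lies 68 mm to the vise's +y side of the unpressed pad's face and travels with it.
- knob (a joint): Knob angle in rad, growing clockwise seen from above; 0 = slide fully open, 0 to 0.8 at the start, end stop above 3.6. It moves saddle, knob and pad together by 15 mm per rad towards the V block (vise -y). Its own friction is about 0.23 N m either way; each newton of pad force adds 0.015 N m (4 N per mm of pad yield, 1 mm = 0.067 rad). Stays where it is left, up to 15 N pad force.
- cup_pink: Pink cup, same shape as the yellow one, on a gift box. Leave it. Origin: centre of its underside.
- cup_green: Green cup, same shape as the yellow one, on a gift box. Leave it. Origin: centre of its underside.
- spoon: Steel spoon 170 mm long lying between robot and vise. Leave it. x along the handle to the bowl.
- brush: Brush 160 mm long lying near the spoon. Leave it. x along it.
- bowl: Blue bowl, 110 mm across, 50 mm high, beyond the vise. Leave it. Origin: centre of its underside.
- saucer: White saucer, 120 mm across, 15 mm high, to the right. Leave it. Origin: centre of its underside.
- pot_of_wax: Amber jar 50 mm across, 60 mm high, beyond the vise. Leave it. Origin: centre of its underside.
There are look-alikes about, which are no part of the job. There is more than one size of the cup_yellow; the job needs the middle-sized.

How it is judged:
On the way, in this order (a step that is already met when the one before it is completed fails the run):
1. the yellow cup stands upright on the vise bed between V block and pad, let go (angle between cup_yellow's own z axis and vertical below 0.1 rad and z of cup_yellow in the frame of vise between 0.011 and 0.019 m and x of cup_yellow in the frame of vise between -0.015 and 0.015 m and y of cup_yellow in the frame of vise between -0.066 and -0.015 m and contact force between the fingers and cup_yellow below 0.2 N), for 0.2 s.
2. the knob has brought the pad to grip the cup (angle between cup_yellow's own z axis and vertical below 0.1 rad and z of cup_yellow in the frame of vise between 0.011 and 0.019 m and x of cup_yellow in the frame of vise between -0.015 and 0.015 m and y of cup_yellow in the frame of vise between -0.066 and -0.015 m and contact force between pad and cup_yellow above 4 N), for 0.2 s.
At the end, for the whole second after the job is handed in: The yellow cup stands upright (within 0.1 rad) and still on the vise bed, within 15 mm of its centre line, and the pad presses it into the V block with 4 to 13 N, with nothing held by the robot (all of step 2 and contact force between pad and cup_yellow below 13 N and linear speed of cup_yellow below 0.01 m/s); the robot touches nothing.
It fails at once if the pad presses the yellow cup with more than 20 N (contact force between pad and cup_yellow above 20 N).
It fails at once if the saddle is pushed by hand (over 6 N) instead of being fed by its knob (contact force between any of the arm, the fingers and saddle above 6 N).
It fails at once if the pad is pushed by hand (over 6 N) (contact force between any of the arm, the fingers and pad above 6 N).
It fails at once if another thing on the bench is moved by more than 30 mm (distance of any of cup_pink, cup_green, spoon, brush, bowl, saucer, pot_of_wax from where it was at the start of the episode above 0.03 m).
It also fails if it takes over 69 s, if anything falls off the work surface, if the arm or the gripper's body presses on something with over 40 N, if the wrist force passes 120 N, or if a joint passes its speed limit or range.

## Working session

There is one attempt and no reset: what is moved stays moved. The work goes in short steps, Python scripts to look and compute and a tool call to move; the robot and the scene stay as the last step left them, time stands still between calls to the robot, and variables do not carry over. Pictures are saved under pics/ and viewed, and the job is handed in when it is done.

Besides the shell and the picture viewer there is one more tool, called after "Call:" in YAML: its name, and indented under it one key for each argument. servo_tool: Moves the arm, as the interface text tells. Its arguments: {"type":"object","properties":{"steps":{"type":"array","items":{"type":"array","items":{"type":"number"}}},"force":{"type":"number"}},"required":["steps"]}

```bash
ls; mkdir -p pics; python3 - <<'E'
from station import manip, eyes, ticket
import cv2,numpy as np,pickle
s=manip.get_state();print(s)
for n in("scene","top"):
    c=eyes.capture(n);pickle.dump(c,open(f'pics/{n}0.pkl','wb'))
    print(n,c['fx'],c['fy'],c['cx'],c['cy'],np.round(c['view'],4).tolist())
    cv2.imwrite(f'pics/{n}0.png',cv2.resize(c['image'][:,:,::-1],(800,600),interpolation=cv2.INTER_CUBIC))
E
```

```text
pics
{'t': 0.0, 'q': array([ 9.21910614e-01,  1.59071745e-01,  1.59823717e+00,  5.77500848e-06,
        1.38619979e+00, -2.10108664e-01]), 'qvel': array([ 0.00249622,  0.00131105, -0.00082423, -0.00194331,  0.0003421 ,
        0.00013729]), 'tau': array([ 7.68780956e-04, -3.95988822e+01, -3.31437314e+01, -1.18941348e-04,
        8.16893211e-03, -6.18652820e-06]), 'tcp_pos': array([0.24392862, 0.52003023, 0.23030168]), 'tcp_rot': array([-0.59659755,  0.59706586,  0.37856277, -0.37983411]), 'wrist_force': array([-0.0822062 ,  0.21362589, -0.15943524]), 'ft_torque': array([-0.01289641,  0.00152252,  0.01077838]), 'grip_width': 0.08554894717956112}
scene 355.9801809441461 355.9801809441461 261.0107717988082 194.94924836196114 [[0.1125, 0.9936, 0.0142, -0.0162], [0.7276, -0.0726, -0.6821, -0.3188], [-0.6767, 0.0871, -0.7311, 1.4487], [0.0, 0.0, 0.0, 1.0]]
top 368.5760777712528 368.5760777712528 261.043572994325 191.42161362541432 [[-0.0197, -0.9994, 0.0298, -0.0612], [-0.9963, 0.0171, -0.0843, 0.5285], [0.0837, -0.0314, -0.996, 1.0432], [0.0, 0.0, 0.0, 1.0]]
```

View pics/scene0.png

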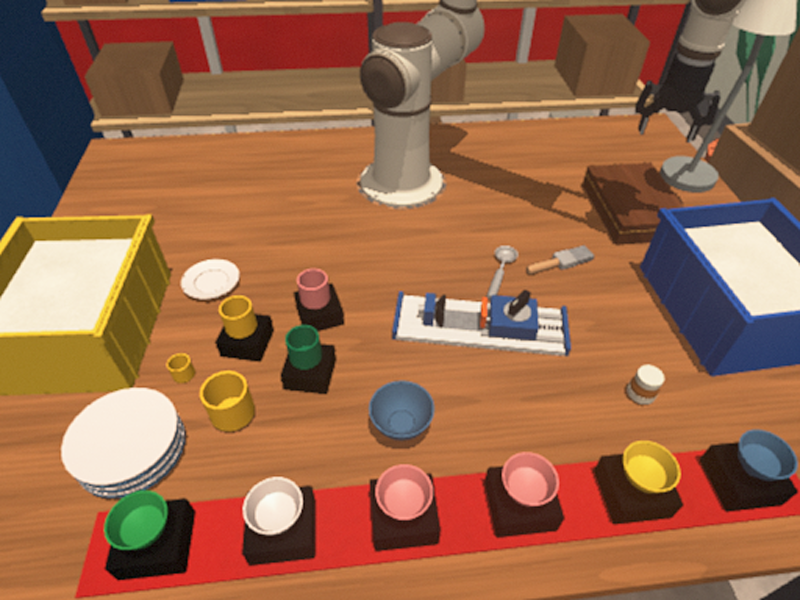

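View pics/top0.png

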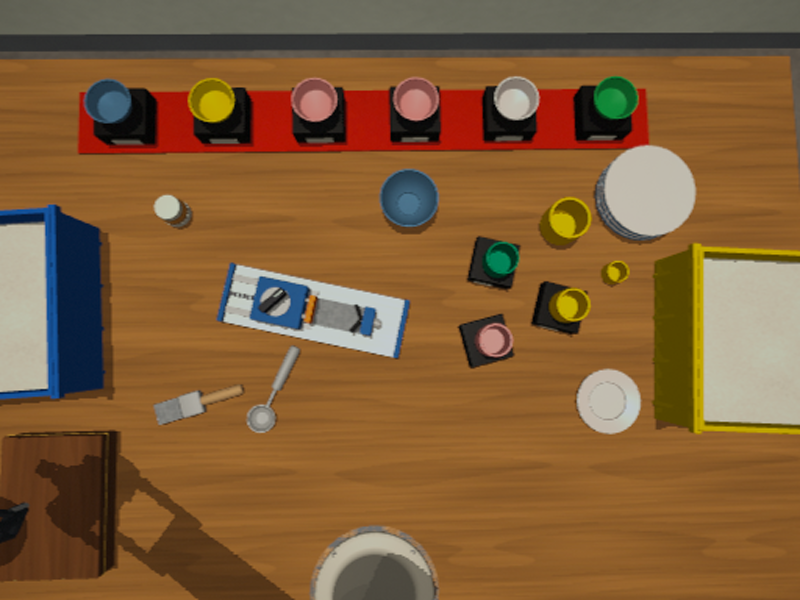

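In scene view there are four yellow candidates: a large cup at (228,400) on the bench, a small one at (180,367) on the bench, the one at (238,317) on a black gift box, and a yellow bowl at (650,470) on the red strip. The one at (238,317), top view (571,305), fits: it is the middle size and stands on a gift box beside the pink and green ones. I'll confirm that in an enlarged crop.

```bash
python3 - <<'E'
import cv2,pickle,numpy as np
t=pickle.load(open('pics/top0.pkl','rb'))['image'][:,:,::-1]; s=pickle.load(open('pics/scene0.pkl','rb'))['image'][:,:,::-1]
a=cv2.resize(t[120:245,285:415],None,fx=4,fy=4,interpolation=cv2.INTER_CUBIC)
b=cv2.resize(s[165:285,95:225],None,fx=2,fy=2,interpolation=cv2.INTER_CUBIC)
o=np.zeros((500,780,3),np.uint8);o[:500,:520]=a[:500,:520];o[:240,520:780]=b
cv2.imwrite('pics/c1.png',o)
a=cv2.resize(t[160:240,130:270],None,fx=5.6,fy=5.6,interpolation=cv2.INTER_CUBIC)
cv2.imwrite('pics/c2.png',a)
a=cv2.resize(s[180:235,245:375],None,fx=6,fy=6,interpolation=cv2.INTER_CUBIC)
cv2.imwrite('pics/c3.png',a)
E
```

```text
(no output)
```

View pics/c1.png

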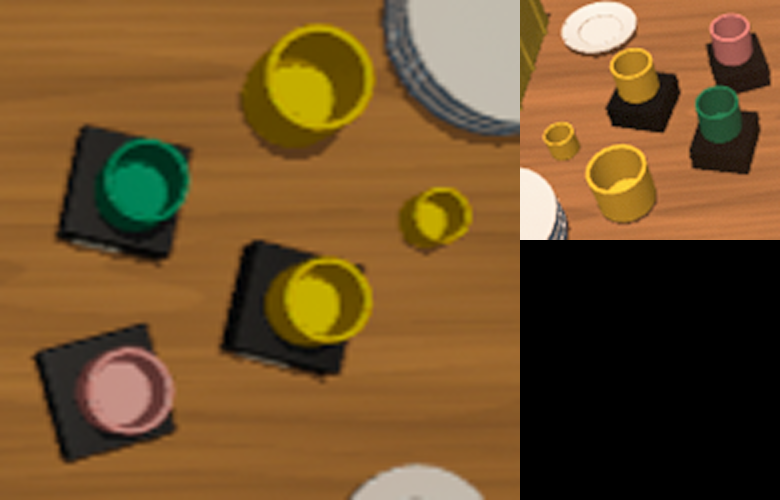

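View pics/c2.png

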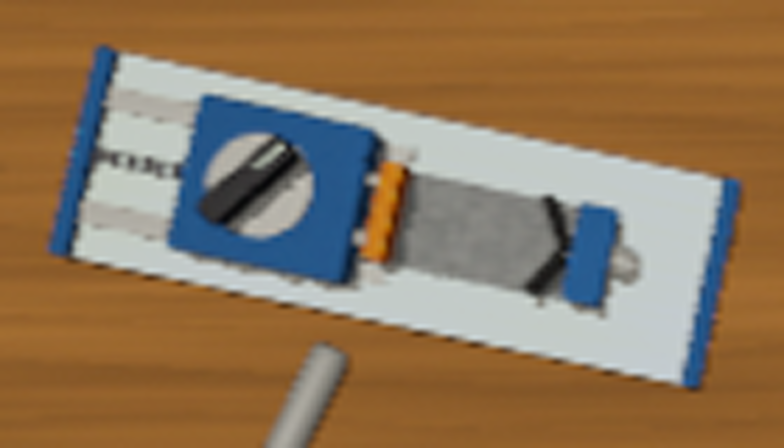

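View pics/c3.png

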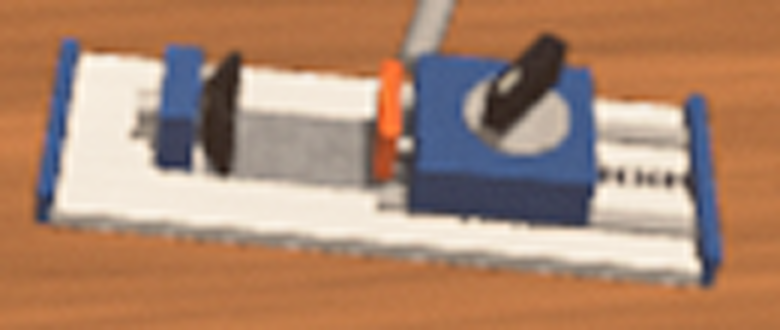

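The crop confirms it: the yellow cup on the gift box is middle-sized, matching pink and green. The vise shows the knob on the left, which is vise +y ≈ world +y, and the V block on the right. Next I measure.

```bash
cat > h.py <<'E'
import numpy as np,cv2,pickle
def load(n): return pickle.load(open(f'pics/{n}.pkl','rb'))
def proj(c,p):
    p=np.asarray(p,float); q=c['view'][:3,:3]@p+c['view'][:3,3]
    return np.array([c['fx']*q[0]/q[2]+c['cx'],c['fy']*q[1]/q[2]+c['cy']])
def ray(c,px):
    R=c['view'][:3,:3];o=-R.T@c['view'][:3,3]
    d=R.T@np.array([(px[0]-c['cx'])/c['fx'],(px[1]-c['cy'])/c['fy'],1.]);return o,d/np.linalg.norm(d)
def plane(c,px,z):
    o,d=ray(c,px);return o+d*(z-o[2])/d[2]
def tri(c1,p1,c2,p2):
    o1,d1=ray(c1,p1);o2,d2=ray(c2,p2)
    A=np.stack([d1,-d2],1);t=np.linalg.lstsq(A,o2-o1,rcond=None)[0]
    a=o1+d1*t[0];b=o2+d2*t[1];return (a+b)/2,np.linalg.norm(a-b)
def mask(c,lo,hi,roi):
    h=cv2.cvtColor(c['image'],cv2.COLOR_RGB2HSV);m=cv2.inRange(h,np.array(lo),np.array(hi))
    z=np.zeros_like(m);x0,y0,x1,y1=roi;z[y0:y1,x0:x1]=m[y0:y1,x0:x1];return z
def comps(m,mina=8):
    cs,_=cv2.findContours(m,cv2.RETR_EXTERNAL,cv2.CHAIN_APPROX_NONE)
    return sorted([c for c in cs if len(c)>=5 and cv2.contourArea(c)>=mina],key=cv2.contourArea,reverse=True)
E
python3 - <<'E'
from h import *
np.set_printoptions(precision=4,suppress=True)
T=load('top0');S=load('scene0')
for nm,c in(('T',T),('S',S)): print('cam',nm,ray(c,(0,0))[0])
# yellow cup
for nm,c,roi in(('T',T,(345,175,385,212)),('S',S,(135,185,168,220))):
    h=cv2.cvtColor(c['image'],cv2.COLOR_RGB2HSV)
    m=mask(c,(18,120,40),(35,255,255),roi);k=comps(m)[0]
    print(nm,'yellow area',cv2.contourArea(k),cv2.boundingRect(k))
    for vt in (130,150,170,190):
        m2=mask(c,(18,120,vt),(35,255,255),roi)
        for q in comps(m2)[:3]: 
            e=cv2.fitEllipse(cv2.convexHull(q));print(vt,cv2.contourArea(q),e)
# blue vise
for nm,c,roi in(('T',T,(135,160,270,235)),('S',S,(245,180,370,235))):
    for col,lo,hi in(('blue',(100,120,40),(125,255,255)),('orange',(3,150,100),(16,255,255)),('white',(0,0,170),(180,60,255))):
        for q in comps(mask(c,lo,hi,roi))[:5]:
            r=cv2.minAreaRect(q);print(nm,col,cv2.contourArea(q),r,cv2.boxPoints(r).round(1).tolist())
E
```

```text
cam T [ 0.4381 -0.0375  1.0854]
cam S [ 1.2141 -0.1332  0.8419]
T yellow area 468.0 (351, 184, 28, 23)
130 350.0 ((366.90826416015625, 194.49261474609375), (21.288833618164062, 22.19243812561035), 108.42381286621094)
150 333.5 ((367.0279541015625, 194.401611328125), (20.838497161865234, 22.064245223999023), 111.60147857666016)
170 313.5 ((366.9427185058594, 194.5092010498047), (20.417579650878906, 20.9428768157959), 118.88671112060547)
190 102.5 ((362.537109375, 195.6098175048828), (10.774665832519531, 14.376426696777344), 162.23448181152344)
S yellow area 492.5 (140, 189, 25, 28)
130 453.5 ((151.8148651123047, 201.97637939453125), (22.921682357788086, 28.143741607666016), 162.0665283203125)
150 416.5 ((151.89744567871094, 201.74502563476562), (23.453563690185547, 27.383460998535156), 161.64877319335938)
170 322.0 ((151.1689910888672, 201.5730743408203), (22.685298919677734, 26.917287826538086), 170.04989624023438)
190 236.5 ((150.14370727539062, 196.4481964111328), (15.032468795776367, 21.36775016784668), 74.5998764038086)
T blue 848.0 ((178.40185546875, 193.2161865234375), (33.4251
[... 3115 characters left out ...]
9938964844, 198.3000030517578], [360.79998779296875, 226.5]]
S white 142.0 ((295.8934631347656, 195.67214965820312), (22.54340171813965, 7.514466762542725), 5.19442892074585) [[284.29998779296875, 198.39999389648438], [285.0, 190.89999389648438], [307.5, 193.0], [306.79998779296875, 200.39999389648438]]
S white 44.0 ((334.5, 201.5), (5.656853675842285, 11.31370735168457), 45.0) [[328.5, 203.5], [336.5, 195.5], [340.5, 199.5], [332.5, 207.5]]
S white 23.5 ((316.0, 184.0), (3.5777084827423096, 9.838699340820312), 26.56505012512207) [[312.20001220703125, 187.60000610351562], [316.6000061035156, 178.8000030517578], [319.79998779296875, 180.39999389648438], [315.3999938964844, 189.1999969482422]]
```

```bash
python3 - <<'E'
from h import *
np.set_printoptions(precision=4,suppress=True)
T=load('top0');S=load('scene0')
print('cup rim tri',tri(T,(366.95,194.45),S,(151.0,197.5)),'plane105',plane(T,(366.95,194.45),.105),plane(S,(151.0,197.5),.105))
# vise: bars
A=plane(T,(144.4,186.6),.026);B=plane(T,(256.66,210.13),.026)
print('T bars',A,B,np.linalg.norm(A-B),'mid',(A+B)/2,'yaw',np.arctan2(-(A-B)[0],(A-B)[1]))
w=plane(T,(200.8,198.54),.015);print('T white mid',w)
As=plane(S,(362.3,203),.026);
print('S white corners',[plane(S,p,.015)[:2] for p in[(253.6,215),(256.6,186.7),(363.9,198.3),(360.8,226.5)]])
print('T white corners',[plane(T,p,.015)[:2] for p in[(143,205.5),(150.7,169),(258.6,191.5),(250.9,228.1)]])
for n,c in(('T',T),('S',S)):
    h=cv2.cvtColor(c['image'],cv2.COLOR_RGB2HSV)
    for (x0,y0,x1,y1) in ([(192,185,206,212)] if n=='T' else [(300,185,316,215)]):
        for q in comps(mask(c,(4,190,130),(18,255,255),(x0,y0,x1,y1))): r=cv2.minAreaRect(q);print(n,'or',cv2.contourArea(q),cv2.boxPoints(r).round(1).tolist(),r[0])
    roi=(160,178,195,208) if n=='T' else (318,178,346,206)
    for v in(45,60):
      for q in comps(mask(c,(0,0,0),(180,255,v),roi)): r=cv2.minAreaRect(q);print(n,'blk',v,cv2.contourArea(q),cv2.boxPoints(r).round(1).tolist(),r)
E
```

```text
cup rim tri (array([ 0.5076, -0.3541,  0.1015]), np.float64(0.0007995548698255531)) plane105 [ 0.5074 -0.3534  0.105 ] [ 0.5111 -0.3526  0.105 ]
T bars [0.5467 0.2628 0.026 ] [ 0.4734 -0.0572  0.026 ] 0.32828607963707307 mid [0.51   0.1028 0.026 ] yaw -0.22510986938996227
T white mid [0.5103 0.1038 0.015 ]
S white corners [array([ 0.5287, -0.0662]), array([ 0.4109, -0.0448]), array([0.4955, 0.288 ]), array([0.6044, 0.2439])]
T white corners [array([0.4932, 0.2696]), array([0.5989, 0.2481]), array([ 0.5279, -0.0641]), array([ 0.4222, -0.0398])]
T or 39.5 [[194.5, 204.6999969482422], [198.0, 188.8000030517578], [201.5, 189.60000610351562], [198.0, 205.39999389648438]] (198.02940368652344, 197.11764526367188)
T blk 45 21.0 [[168.5, 198.5], [181.0, 186.0], [183.0, 188.0], [170.5, 200.5]] ((175.75, 193.25), (2.8284268379211426, 17.677669525146484), 45.0)
T blk 60 75.0 [[165.10000610351562, 195.89999389648438], [179.60000610351562, 183.89999389648438], [183.39999389648438, 188.5], [169.0, 200.5]] ((174.25408935546875, 192.2049102783203), (6.017733573913574, 18.821422576904297), 50.194427490234375)
S or 30.0 [[308.0, 190.0], [311.0, 190.0], [311.0, 208.0], [308.0, 208.0]] (309.5, 199.0)
S blk 60 59.5 [[324.0, 198.0], [336.0, 186.0], [340.0, 190.0], [328.0, 202.0]] ((332.0000305175781, 194.00001525878906), (5.656853675842285, 16.970561981201172), 45.0)
```

```bash
cat >> h.py <<'E'
O=np.array([.510,.103]);YW=-0.225
VX=np.array([np.cos(YW),np.sin(YW)]);VY=np.array([-np.sin(YW),np.cos(YW)])
def tov(p): d=np.asarray(p)[:2]-O;return np.array([d@VX,d@VY])
def tow(x,y): return O+x*VX+y*VY
E
python3 - <<'E'
from h import *
from station import manip
from scipy.spatial.transform import Rotation as R
np.set_printoptions(precision=4,suppress=True)
T=load('top0');S=load('scene0')
for n,c,ps in(('T',T,[(201.9,189.6),(198.4,205.5)]),('S',S,[(308.3,190),(308,196)])):
    print(n,'pad front-top edge',[tov(plane(c,p,.061)) for p in ps])
# knob: top face corners by c2 crop: bar ends
f=lambda x,y:(130+(x+.5)/5.6-.5,160+(y+.5)/5.6-.5)
print('knob bar ctr T',[tov(plane(T,p,.092)) for p in [(174.25,192.2),(174.8,192.2),f(243,182)]])
print('knob tri',tri(T,(174.6,192.2),S,(332.5,192.5)),)
g=lambda x,y:(245+(x+.5)/6-.5,180+(y+.5)/6-.5)
print('knob S 4 top pts',tov(plane(S,g(525,78),.092)))
a=plane(T,(166,198.5),.092);b=plane(T,(182,185.2),.092);print('bar ends dist',np.linalg.norm(a-b),'world ang',np.arctan2(*(b-a)[:2][::-1]))
print('saddle T centre',tov(plane(T,(178.4,193.2),.055)))
print('saddle tri front corner',tri(T,(197.6,183.1),S,(313.2,206.8)))
# V block apex
for p in [f(568,238),f(552,197),f(532,292)]: print('V',tov(plane(T,p,.059)))
print('bar vises', tov(plane(T,(234.6,205),.059)))
s=manip.get_state();q=s['tcp_rot'];r=R.from_quat([*q[1:],q[0]]).as_matrix();print(r, 'jaw ang',np.arctan2(r[1,0],r[0,0]))
print('pick',[.5076,-.3541],'place',tow(0,-.044), 'cup vise',tov([.5076,-.3541]))
E
```

```text
T pad front-top edge [array([ 0.0234, -0.0033]), array([-0.0217, -0.0035])]
S pad front-top edge [array([-0.0249, -0.003 ]), array([ 0.0003, -0.0034])]
knob bar ctr T [array([-0.0006,  0.063 ]), array([-0.0003,  0.0616]), array([-0.001 ,  0.0664])]
knob tri (array([0.5243, 0.1662, 0.0847]), np.float64(0.0021747437369140496))
knob S 4 top pts [0.0072 0.0633]
bar ends dist 0.055292684825509496 world ang -0.8823011355369976
saddle T centre [0.0004 0.0592]
saddle tri front corner (array([0.5508, 0.1069, 0.0579]), np.float64(0.0002852829051895105))
V [ 0.0061 -0.0895]
V [ 0.0244 -0.0775]
V [-0.0237 -0.0778]
bar vises [ 0.0002 -0.101 ]
[[ 0.4249 -0.0011 -0.9052]
 [ 0.9052 -0.0014  0.4249]
 [-0.0018 -1.      0.0004]] jaw ang 1.1319635328406688
pick [0.5076, -0.3541] place [0.5002 0.0601] cup vise [ 0.0996 -0.4461]
```

Call:
servo_tool:
  steps:
    - [0.011,-0.036,0.003,0,0,-0.113,1]
    - [0.011,-0.036,0,0,0,-0.113,1]
    - [0.011,-0.036,0,0,0,-0.113,1]
    - [0.011,-0.036,0,0,0,-0.113,1]
    - [0.011,-0.036,0,0,0,-0.113,1]
    - [0.011,-0.036,0,0,0,-0.113,1]
    - [0.011,-0.036,0,0,0,-0.113,1]
    - [0.011,-0.036,0,0,0,-0.113,1]
    - [0.011,-0.036,0,0,0,-0.113,1]
    - [0.011,-0.036,0,0,0,-0.113,1]
    - [0.011,-0.036,0,0,0,-0.113,1]
    - [0.011,-0.036,0,0,0,-0.113,1]
  force: 25

```text
t: 1.3
tcp_pos: [0.3733, 0.0738, 0.2278]
tcp_rot: [0.701, -0.7, 0.098, -0.092]
wrist_force: [0.0, -0.3, -0.1]
grip_width: 0.0853
```

Call:
servo_tool:
  steps:
    - [0.0134,-0.0428,0,0,0,0.03,1]
    - [0.0134,-0.0428,0,0,0,0,1]
    - [0.0134,-0.0428,0,0,0,0,1]
    - [0.0134,-0.0428,0,0,0,0,1]
    - [0.0134,-0.0428,0,0,0,0,1]
    - [0.0134,-0.0428,0,0,0,0,1]
    - [0.0134,-0.0428,0,0,0,0,1]
    - [0.0134,-0.0428,0,0,0,0,1]
    - [0.0134,-0.0428,0,0,0,0,1]
    - [0.008,-0.03,0,0,0,0,1]
    - [0,0,0,0,0,0,1]

```text
t: 2.4
tcp_pos: [0.5012, -0.3632, 0.2221]
tcp_rot: [0.704, -0.7, 0.092, -0.084]
wrist_force: [0.2, 0.6, -0.6]
grip_width: 0.0857
```

```bash
cat >> h.py <<'E'
def st():
    from station import manip
    from scipy.spatial.transform import Rotation as R
    s=manip.get_state();q=s['tcp_rot'];r=R.from_quat([*q[1:],q[0]]).as_matrix()
    print('t',round(s['t'],2),'tcp',s['tcp_pos'].round(4),'vise',tov(s['tcp_pos']).round(4),'jaw',round(np.arctan2(r[1,0],r[0,0]),4),'down',r[:,1].round(4),'F',s['wrist_force'].round(2),'M',s['ft_torque'].round(3),'w',round(s['grip_width'],4),'q',s['q'].round(3));return s
def snap(n,tag):
    from station import eyes
    c=eyes.capture(n);pickle.dump(c,open(f'pics/{n}{tag}.pkl','wb'));return c
E
python3 - <<'E'
from h import *
st()
c=snap('scene','1');t=snap('top','1')
o=np.zeros((520,800,3),np.uint8)
o[:480,:400]=cv2.resize(c['image'][150:270,100:200,::-1],(400,480),interpolation=cv2.INTER_CUBIC)
o[:480,400:]=cv2.resize(t['image'][130:250,310:410,::-1],(400,480),interpolation=cv2.INTER_CUBIC)
cv2.imwrite('pics/d1.png',o)
E
```

```text
t 2.4 tcp [ 0.5012 -0.3632  0.2221] vise [ 0.0954 -0.4564] jaw -0.2485 down [-0.0104  0.007  -0.9999] F [ 0.22  0.63 -0.57] M [0.023 0.039 0.028] w 0.0857 q [-0.821  0.287  1.465 -0.003  1.402 -0.572]
```

View pics/d1.png

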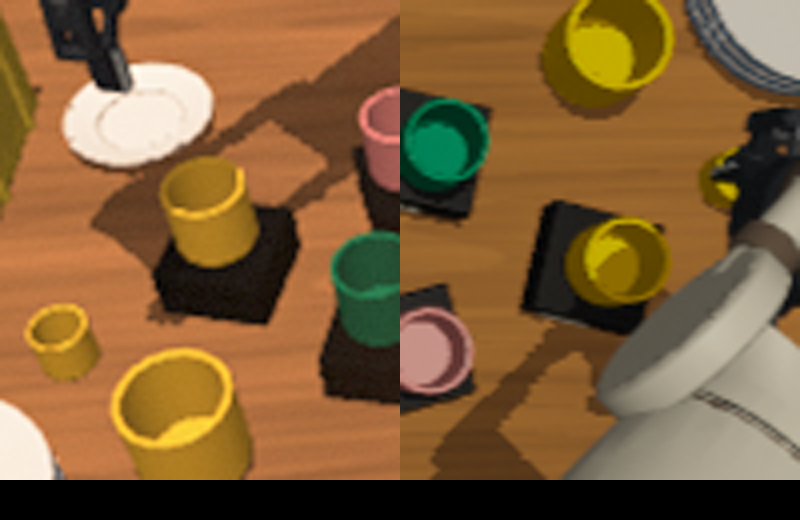

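```bash
python3 - <<'E'
from h import *
T=load('top1');S=load('scene1')
for p in [(.5012,-.3632,.222),(.5012,-.3632,.30),(.5076,-.3541,.105),(.5076,-.3541,.045)]: print(p,proj(T,p).round(1),proj(S,p).round(1))
E
```

```text
(0.5012, -0.3632, 0.222) [386.7 193.2] [137.6 164.2]
(0.5012, -0.3632, 0.3) [400.  190.4] [129.8 140.1]
(0.5076, -0.3541, 0.105) [367.2 194.4] [150.6 196.6]
(0.5076, -0.3541, 0.045) [360.6 196. ] [154.9 210.5]
```

Call:
servo_tool:
  steps:
    - [0.0064,0.009,-0.01,-0.007,-0.01,0.02,1]
    - [0,0,0,0,0,0,1]
    - [0,0,-0.03,0,0,0,1]
    - [0,0,-0.03,0,0,0,1]
    - [0,0,-0.02,0,0,0,1]
    - [0,0,0,0,0,0,1]

```text
t: 3.1
tcp_pos: [0.5073, -0.3443, 0.1333]
tcp_rot: [0.703, -0.703, 0.078, -0.078]
wrist_force: [-0.4, 0.5, -0.6]
grip_width: 0.0853
```

```bash
python3 - <<'E'
from h import *
st()
c=snap('scene','2');t=snap('top','2')
o=np.zeros((480,800,3),np.uint8)
o[:480,:400]=cv2.resize(c['image'][150:270,100:200,::-1],(400,480),interpolation=cv2.INTER_CUBIC)
o[:480,400:]=cv2.resize(t['image'][130:250,310:410,::-1],(400,480),interpolation=cv2.INTER_CUBIC)
cv2.imwrite('pics/d2.png',o)
E
```

```text
t 3.1 tcp [ 0.5073 -0.3443  0.1333] vise [ 0.0972 -0.4366] jaw -0.2205 down [ 1.e-04  8.e-04 -1.e+00] F [-0.39  0.52 -0.6 ] M [-0.022 -0.089  0.036] w 0.0853 q [-7.930e-01  3.440e-01  1.576e+00  1.000e-03  1.222e+00 -5.730e-01]
```

View pics/d2.png

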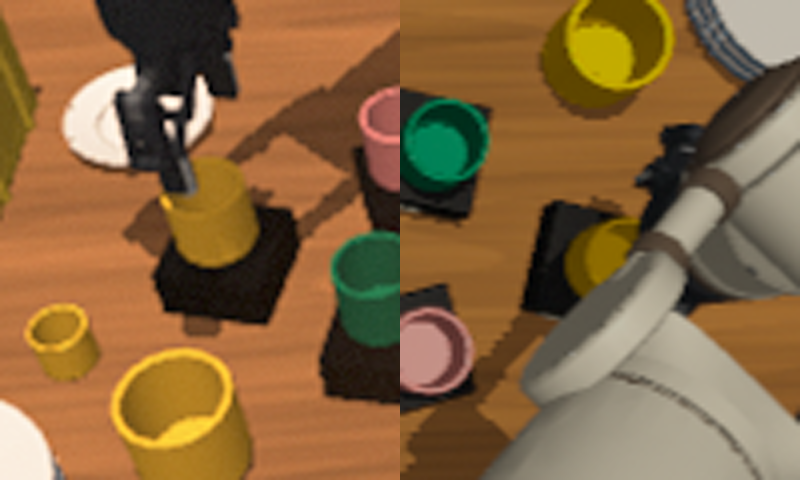

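Call:
servo_tool:
  steps:
    - [0,-0.0095,0,0,0,0,1]
    - [0,0,0,0,0,0,1]
    - [0,0,0,0,0,0,1]

```text
t: 3.5
tcp_pos: [0.5109, -0.3582, 0.142]
tcp_rot: [-0.7, 0.706, -0.074, 0.082]
wrist_force: [-0.2, -0.3, -0.1]
grip_width: 0.0858
```

```bash
python3 -c "
from h import *
st()"
```

```text
t 3.5 tcp [ 0.5109 -0.3582  0.142 ] vise [ 0.1038 -0.4494] jaw -0.2202 down [ 0.0099 -0.0094 -0.9999] F [-0.16 -0.31 -0.13] M [-0.001 -0.022  0.058] w 0.0858 q [-8.050e-01  3.500e-01  1.550e+00  1.000e-03  1.228e+00 -5.850e-01]
```

Call:
servo_tool:
  steps:
    - [0,0,0,0,0,0,1]

```text
t: 3.6
tcp_pos: [0.5113, -0.3588, 0.143]
tcp_rot: [-0.7, 0.706, -0.074, 0.082]
wrist_force: [-0.7, 0.2, 1.0]
grip_width: 0.0855
```

Call:
servo_tool:
  steps:
    - [0,0,0,0,0,0,1]

```text
t: 3.7
tcp_pos: [0.5114, -0.3591, 0.1436]
tcp_rot: [-0.699, 0.706, -0.073, 0.082]
wrist_force: [0.3, -0.3, 0.2]
grip_width: 0.0851
```

```bash
python3 -c "
from h import *
st()"
```

```text
t 3.7 tcp [ 0.5114 -0.3591  0.1436] vise [ 0.1045 -0.4501] jaw -0.2206 down [ 0.0115 -0.0111 -0.9999] F [ 0.27 -0.35  0.23] M [0.025 0.055 0.002] w 0.0851 q [-8.050e-01  3.490e-01  1.548e+00  1.000e-03  1.229e+00 -5.850e-01]
```

Call:
servo_tool:
  steps:
    - [-0.0038,0.005,-0.005,0.011,0.0115,0,1]
    - [0,0,-0.012,0,0,0,1]
    - [0,0,-0.012,0,0,0,1]
    - [0,0,-0.008,0,0,0,1]
    - [0,0,-0.003,0,0,0,1]
    - [0,0,0,0,0,0,1]

```text
t: 4.3
tcp_pos: [0.5062, -0.3522, 0.0981]
tcp_rot: [0.704, -0.702, 0.079, -0.076]
wrist_force: [-0.8, 0.6, 0.5]
grip_width: 0.0856
```

```bash
python3 -c "
from h import *
st()"
```

```text
t 4.3 tcp [ 0.5062 -0.3522  0.0981] vise [ 0.0979 -0.4446] jaw -0.2204 down [-0.0035  0.0036 -1.    ] F [-0.82  0.57  0.49] M [-0.015  0.017  0.005] w 0.0856 q [-0.803  0.397  1.583 -0.     1.167 -0.583]
```

Call:
servo_tool:
  steps:
    - [0.001,-0.001,-0.01,0,0,0,1]
    - [0,0,-0.01,0,0,0,1]
    - [0,0,-0.008,0,0,0,1]
    - [0,0,-0.003,0,0,0,1]
    - [0,0,0,0,0,0,1]

```text
t: 4.8
tcp_pos: [0.5074, -0.3534, 0.0643]
tcp_rot: [0.704, -0.702, 0.079, -0.076]
wrist_force: [-0.0, 0.7, -0.6]
grip_width: 0.0854
```

```bash
python3 -c "
from h import *
st()
c=snap('scene','3')
cv2.imwrite('pics/d3.png',cv2.resize(c['image'][140:260,90:210,::-1],(600,600),interpolation=cv2.INTER_CUBIC))"
```

```text
t 4.8 tcp [ 0.5074 -0.3534  0.0643] vise [ 0.0993 -0.4455] jaw -0.2205 down [-0.0033  0.0034 -1.    ] F [-0.04  0.66 -0.55] M [-0.019 -0.046 -0.04 ] w 0.0854 q [-0.803  0.445  1.593 -0.     1.108 -0.583]
```

View pics/d3.png

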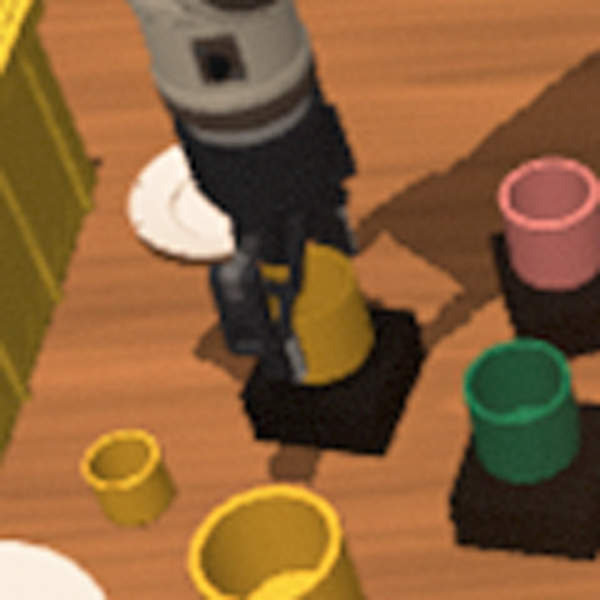

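```bash
python3 -c "
from h import *
S=load('scene3')
for d in(0,.043,.05,.057):
  for z in (.0643,.077): print(d,z,proj(S,(.5074+d*.975,-.3534-d*.219,z)).round(1))
print(proj(S,(.5076,-.3541,.045)),proj(S,(.5076,-.3541,.105)))
"
```

```text
0 0.0643 [153.8 206.1]
0 0.077 [152.9 203.2]
0.043 0.0643 [149.1 217.6]
0.043 0.077 [148.1 214.7]
0.05 0.0643 [148.2 219.5]
0.05 0.077 [147.2 216.6]
0.057 0.0643 [147.4 221.4]
0.057 0.077 [146.4 218.5]
[154.94771847 210.53389681] [150.58854712 196.61485423]
```

Call:
servo_tool:
  steps:
    - [0,0,0,0,0,0,-1]
    - [0,0,0,0,0,0,-1]
    - [0,0,0,0,0,0,-1]
    - [0,0,0,0,0,0,-1]
    - [0,0,0,0,0,0,-1]
  force: 30

```text
t: 5.35
tcp_pos: [0.5079, -0.3539, 0.0655]
tcp_rot: [0.703, -0.702, 0.079, -0.077]
wrist_force: [0.5, 0.3, -1.8]
grip_width: 0.057
```

```bash
python3 -c "
from h import *
st()"
```

```text
t 5.35 tcp [ 0.5079 -0.3539  0.0655] vise [ 0.0999 -0.4458] jaw -0.2204 down [-0.002   0.0019 -1.    ] F [ 0.52  0.25 -1.8 ] M [-0.045 -0.009  0.027] w 0.057 q [-0.803  0.444  1.592 -0.     1.109 -0.583]
```

Call:
servo_tool:
  steps:
    - [0,0,0.01,0,0,0,-1]
    - [0,0,0.02,0,0,0,-1]
    - [0,0,0.025,0,0,0,-1]
    - [0,0,0.025,0,0,0,-1]
    - [0,0,0.025,0,0,0,-1]
    - [0,0,0.02,0,0,0,-1]
    - [0,0,0.01,0,0,0,-1]
    - [0,0,0,0,0,0,-1]

```text
t: 6.15
tcp_pos: [0.506, -0.352, 0.2079]
tcp_rot: [0.704, -0.702, 0.079, -0.076]
wrist_force: [-0.7, -0.7, -2.4]
grip_width: 0.0571
```

```bash
python3 -c "
from h import *
st()
c=snap('scene','4')
cv2.imwrite('pics/d4.png',cv2.resize(c['image'][110:260,90:240,::-1],(600,600),interpolation=cv2.INTER_CUBIC))"
```

```text
t 6.15 tcp [ 0.506  -0.352   0.2079] vise [ 0.0976 -0.4444] jaw -0.2203 down [-0.0041  0.0039 -1.    ] F [-0.72 -0.69 -2.42] M [ 0.004  0.006 -0.016] w 0.0571 q [-0.803  0.285  1.495 -0.     1.367 -0.583]
```

View pics/d4.png

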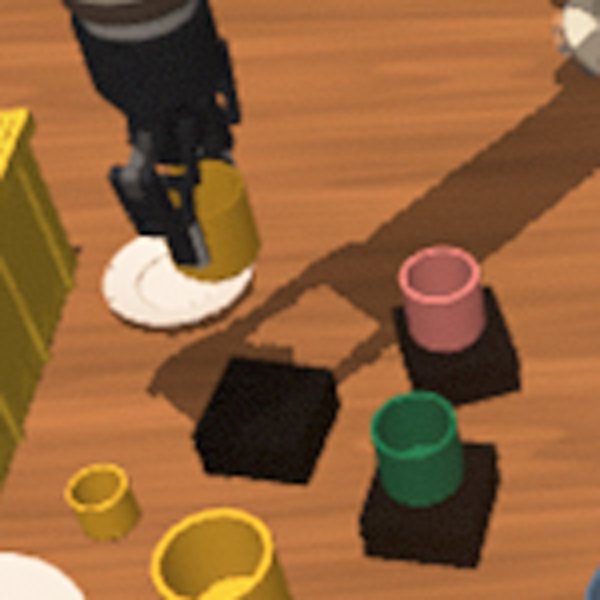

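The cup is held upright clear of the box. Carrying it to above the vise.

Call:
servo_tool:
  steps:
    - [0,0.015,0,0,0,0,-1]
    - [0,0.03,0,0,0,0,-1]
    - [0,0.04,0,0,0,0,-1]
    - [0,0.042,0,0,0,0,-1]
    - [0,0.042,0,0,0,0,-1]
    - [0,0.042,0,0,0,0,-1]
    - [0,0.042,0,0,0,0,-1]
    - [0,0.04,0,0,0,0,-1]
    - [0,0.03,0,0,0,0,-1]
    - [0,0.02,0,0,0,0,-1]
    - [0,0.01,0,0,0,0,-1]
    - [0,0,0,0,0,0,-1]

```text
t: 7.4
tcp_pos: [0.4893, 0.0283, 0.1878]
tcp_rot: [0.709, -0.696, 0.09, -0.064]
wrist_force: [0.2, -0.3, -1.8]
grip_width: 0.0572
```

Call:
servo_tool:
  steps:
    - [0,0,0,0,0,0,-1]
    - [0,0,0,0,0,0,-1]

```text
t: 7.6
tcp_pos: [0.4886, 0.0275, 0.1867]
tcp_rot: [0.709, -0.696, 0.091, -0.064]
wrist_force: [0.5, -0.0, -2.5]
grip_width: 0.0569
```

```bash
python3 -c "
from h import *
st()"
```

```text
t 7.6 tcp [0.4886 0.0275 0.1867] vise [-0.004  -0.0784] jaw -0.2195 down [-0.0359  0.0222 -0.9991] F [ 0.51 -0.04 -2.48] M [ 0.006 -0.046  0.019] w 0.0569 q [-0.201  0.002  1.854  0.015  1.325  0.015]
```

Call:
servo_tool:
  steps:
    - [0.006,0.016,0,-0.011,-0.018,-0.005,-1]
    - [0.0056,0.0166,0,-0.011,-0.018,0,-1]
    - [0,0,0,0,0,0,-1]
    - [0,0,0,0,0,0,-1]
    - [0,0,0,0,0,0,-1]

```text
t: 8.1
tcp_pos: [0.5012, 0.0552, 0.1864]
tcp_rot: [-0.702, 0.703, -0.082, 0.082]
wrist_force: [0.3, -0.2, -2.8]
grip_width: 0.0573
```

```bash
python3 -c "
from h import *
st()"
```

```text
t 8.1 tcp [0.5012 0.0552 0.1864] vise [ 0.0021 -0.0486] jaw -0.2329 down [ 5.e-04 -2.e-03 -1.e+00] F [ 0.28 -0.2  -2.78] M [0.031 0.004 0.005] w 0.0573 q [-0.129  0.013  1.843 -0.002  1.285  0.104]
```

Call:
servo_tool:
  steps:
    - [-0.001,0.005,-0.01,0,0.002,0.008,-1]
    - [0,0,-0.02,0,0,0,-1]
    - [0,0,-0.025,0,0,0,-1]
    - [0,0,-0.025,0,0,0,-1]
    - [0,0,-0.02,0,0,0,-1]
    - [0,0,-0.01,0,0,0,-1]
    - [0,0,0,0,0,0,-1]
    - [0,0,0,0,0,0,-1]

```text
t: 8.9
tcp_pos: [0.4989, 0.0578, 0.0702]
tcp_rot: [-0.702, 0.703, -0.082, 0.08]
wrist_force: [-0.5, -0.2, -1.4]
grip_width: 0.0573
```

```bash
python3 -c "
from h import *
st()
c=snap('scene','5');t=snap('top','5')
o=np.zeros((400,800,3),np.uint8)
o[:,:400]=cv2.resize(c['image'][130:230,245:345,::-1],(400,400),interpolation=cv2.INTER_CUBIC)
o[:,400:]=cv2.resize(t['image'][150:250,155:255,::-1],(400,400),interpolation=cv2.INTER_CUBIC)
cv2.imwrite('pics/d5.png',o)"
```

```text
t 8.9 tcp [0.4989 0.0578 0.0702] vise [-0.0007 -0.0466] jaw -0.2284 down [-0.0029 -0.0019 -1.    ] F [-0.49 -0.19 -1.41] M [0.059 0.048 0.011] w 0.0573 q [-0.124  0.168  1.931 -0.003  1.046  0.105]
```

View pics/d5.png

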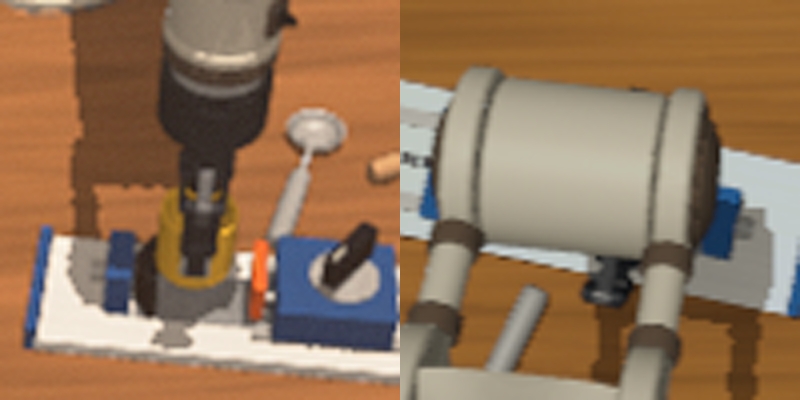

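The cup hovers between the V block at left (125,270) and the orange pad at right (258,280). Lowering it now.

Call:
servo_tool:
  steps:
    - [0.001,0.002,-0.012,0,-0.002,0,-1]
    - [0,0,-0.01,0,0,0,-1]
    - [0,0,-0.006,0,0,0,-1]
    - [0,0,-0.002,0,0,0,-1]
    - [0,0,0,0,0,0,-1]

```text
t: 9.5
tcp_pos: [0.5022, 0.0599, 0.0403]
tcp_rot: [-0.702, 0.703, -0.079, 0.082]
wrist_force: [0.6, 0.0, -1.8]
grip_width: 0.0571
```

```bash
python3 -c "
from h import *
st()"
```

```text
t 9.5 tcp [0.5022 0.0599 0.0403] vise [ 0.002  -0.0438] jaw -0.2279 down [ 0.0048 -0.0026 -1.    ] F [ 0.57  0.03 -1.77] M [-0.035  0.002  0.034] w 0.0571 q [-0.119  0.223  1.938 -0.002  0.976  0.11 ]
```

Call:
servo_tool:
  steps:
    - [-0.002,0,-0.002,0.0026,0.0048,0,-1]
    - [0,0,-0.0015,0,0,0,-1]
    - [0,0,0,0,0,0,-1]

```text
t: 9.8
tcp_pos: [0.5003, 0.0598, 0.0368]
tcp_rot: [0.703, -0.702, 0.08, -0.08]
wrist_force: [0.4, 0.5, -2.3]
grip_width: 0.0571
```

```bash
python3 -c "
from h import *
st()"
```

```text
t 9.8 tcp [0.5003 0.0598 0.0368] vise [ 0.0002 -0.0442] jaw -0.2279 down [ 2.e-04  2.e-04 -1.e+00] F [ 0.4   0.54 -2.25] M [ 0.043 -0.026  0.028] w 0.0571 q [-0.121  0.228  1.941  0.     0.973  0.106]
```

Call:
servo_tool:
  steps:
    - [0,0,-0.001,0,0,0,-1]

```text
t: 9.9
tcp_pos: [0.5006, 0.0597, 0.036]
tcp_rot: [0.703, -0.702, 0.08, -0.081]
wrist_force: [0.1, 0.3, -2.6]
grip_width: 0.057
```

Call:
servo_tool:
  steps:
    - [0,0,-0.001,0,0,0,-1]

```text
t: 10.0
tcp_pos: [0.5007, 0.0597, 0.0355]
tcp_rot: [0.703, -0.703, 0.08, -0.081]
wrist_force: [-3.6, 0.4, 8.5]
grip_width: 0.0569
```

Call:
servo_tool:
  steps:
    - [0,0,0,0,0,0,-1]

```text
t: 10.1
tcp_pos: [0.5009, 0.0597, 0.0357]
tcp_rot: [-0.703, 0.703, -0.08, 0.081]
wrist_force: [0.2, -0.2, -3.3]
grip_width: 0.0574
```

Call:
servo_tool:
  steps:
    - [0,0,-0.0003,0,0,0,0.4]
    - [0,0,0,0,0,0,0.7]
    - [0,0,0,0,0,0,1]
    - [0,0,0,0,0,0,1]
    - [0,0,0,0,0,0,1]
    - [0,0,0,0,0,0,1]

```text
t: 10.7
tcp_pos: [0.5023, 0.0596, 0.0363]
tcp_rot: [0.703, -0.702, 0.079, -0.082]
wrist_force: [0.8, -0.7, 0.0]
grip_width: 0.0854
```

Call:
servo_tool:
  steps:
    - [0,0,0.01,0,0,0,1]
    - [0,0,0.02,0,0,0,1]
    - [0,0,0.03,0,0,0,1]
    - [0,0,0.03,0,0,0,1]
    - [0,0,0.03,0,0,0,1]
    - [0,0,0.015,0,0,0,1]
    - [0,0,0,0,0,0,1]
    - [0,0,0,0,0,0,1]

```text
t: 11.5
tcp_pos: [0.5009, 0.0598, 0.1802]
tcp_rot: [0.703, -0.702, 0.078, -0.082]
wrist_force: [0.1, -0.4, -0.7]
grip_width: 0.0852
```

```bash
python3 -c "
from h import *
st()
c=snap('scene','6');t=snap('top','6')
o=np.zeros((400,800,3),np.uint8)
o[:,:400]=cv2.resize(c['image'][140:240,245:345,::-1],(400,400),interpolation=cv2.INTER_CUBIC)
o[:,400:]=cv2.resize(t['image'][150:250,155:255,::-1],(400,400),interpolation=cv2.INTER_CUBIC)
cv2.imwrite('pics/d6.png',o)"
```

```text
t 11.5 tcp [0.5009 0.0598 0.1802] vise [ 0.0008 -0.0442] jaw -0.2278 down [ 5.6e-03 -6.0e-04 -1.0e+00] F [ 0.09 -0.4  -0.67] M [ 0.01  -0.005  0.042] w 0.0852 q [-0.121  0.016  1.853  0.     1.267  0.106]
```

View pics/d6.png

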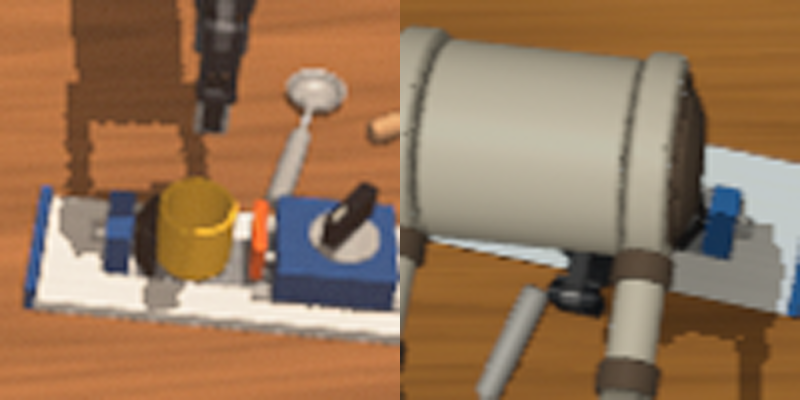

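Cup stands upright at scene crop (197,230) between V and pad, fingers clear. On to the knob.

Call:
servo_tool:
  steps:
    - [0.003,0.012,0,0,0,0.1,1]
    - [0.0035,0.016,0,0,0,0.13,1]
    - [0.0035,0.018,0,0,0,0.14,1]
    - [0.0035,0.018,0,0,0,0.14,1]
    - [0.0035,0.016,0,0,0,0.14,1]
    - [0.003,0.012,0,0,0,0.13,1]
    - [0.002,0.008,0,0,0,0.1,1]
    - [0,0,0,0,0,0.03,1]
    - [0,0,0,0,0,0,1]
    - [0,0,0,0,0,0,1]

```text
t: 12.6
tcp_pos: [0.514, 0.1632, 0.1636]
tcp_rot: [0.663, -0.661, -0.24, 0.257]
wrist_force: [0.1, -0.4, 0.6]
grip_width: 0.0855
```

```bash
python3 -c "
from h import *
st();print(tow(0,.0647))"
```

```text
t 12.6 tcp [0.514  0.1632 0.1636] vise [-0.0096  0.0596] jaw 0.7184 down [-0.0231 -0.0052 -0.9997] F [ 0.06 -0.4   0.57] M [-0.044  0.015 -0.03 ] w 0.0855 q [ 0.085  0.147  1.748 -0.003  1.27  -0.632]
[0.52443498 0.16606918]
```

Call:
servo_tool:
  steps:
    - [0.0104,0.003,-0.005,0.005,-0.023,-0.03,1]
    - [0,0,-0.015,0,0,0,1]
    - [0,0,-0.015,0,0,0,1]
    - [0,0,-0.005,0,0,0,1]
    - [0,0,0,0,0,0,1]
    - [0,0,0,0,0,0,1]

```text
t: 13.2
tcp_pos: [0.5216, 0.1648, 0.1178]
tcp_rot: [0.667, -0.665, -0.235, 0.24]
wrist_force: [0.7, -0.5, 0.8]
grip_width: 0.0856
```

```bash
python3 -c "
from h import *
s=st()
c=snap('scene','7')
print(proj(c,s['tcp_pos']),proj(c,[.52443,.16607,.092]))
cv2.imwrite('pics/d7.png',cv2.resize(c['image'][130:230,275:375,::-1],(600,600),interpolation=cv2.INTER_CUBIC))"
```

```text
t 13.2 tcp [0.5216 0.1648 0.1178] vise [-0.0025  0.0628] jaw 0.6848 down [-7.2e-03 -8.0e-04 -1.0e+00] F [ 0.71 -0.46  0.85] M [-0.008  0.041 -0.065] w 0.0856 q [ 0.085  0.208  1.776 -0.     1.165 -0.6  ]
[333.27427022 183.9706247 ] [332.50229258 190.85016692]
```

View pics/d7.png

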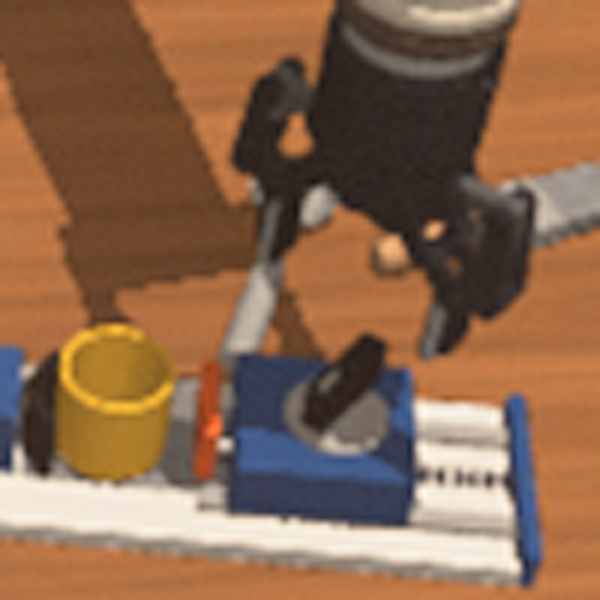

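Call:
servo_tool:
  steps:
    - [0.0028,0.0013,-0.01,0.001,-0.007,0.004,1]
    - [0,0,-0.012,0,0,0,1]
    - [0,0,-0.012,0,0,0,1]
    - [0,0,-0.008,0,0,0,1]
    - [0,0,-0.002,0,0,0,1]
    - [0,0,0,0,0,0,1]
    - [0,0,0,0,0,0,1]

```text
t: 13.95
tcp_pos: [0.5248, 0.1663, 0.0705]
tcp_rot: [-0.665, 0.666, 0.239, -0.238]
wrist_force: [0.0, -0.1, -0.5]
grip_width: 0.0853
```

```bash
python3 -c "
from h import *
s=st()
c=snap('scene','8')
cv2.imwrite('pics/d8.png',cv2.resize(c['image'][130:230,275:375,::-1],(600,600),interpolation=cv2.INTER_CUBIC))"
```

```text
t 13.95 tcp [0.5248 0.1663 0.0705] vise [0.0003 0.065 ] jaw 0.6893 down [ 1.3e-03  3.0e-04 -1.0e+00] F [ 0.01 -0.06 -0.45] M [-0.029 -0.005  0.054] w 0.0853 q [ 0.087  0.278  1.798  0.     1.064 -0.602]
```

View pics/d8.png

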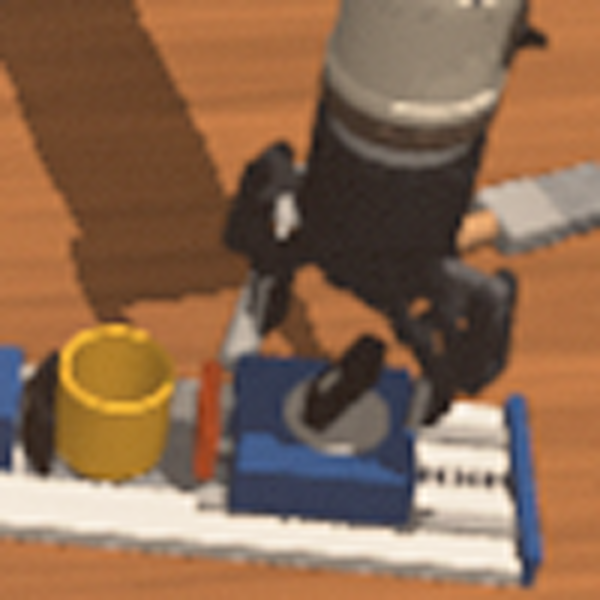

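Call:
servo_tool:
  steps:
    - [0,0,-0.003,0,0,0,0.2]
    - [0,0,0,0,0,0,-0.4]
    - [0,0,0,0,0,0,-1]
    - [0,0,0,0,0,0,-1]
    - [0,0,0,0,0,0,-1]
    - [0,0,0,0,0,0,-1]
    - [0,0,0,0,0,0,-1]
    - [0,0,0,0,0,0,-1]
  force: 60

```text
t: 14.8
tcp_pos: [0.5265, 0.1665, 0.0691]
tcp_rot: [-0.665, 0.666, 0.241, -0.237]
wrist_force: [1.4, -0.1, -1.0]
grip_width: 0.0131
```

```bash
python3 -c "
from h import *
s=st()
c=snap('scene','9')
cv2.imwrite('pics/d9.png',cv2.resize(c['image'][130:230,275:375,::-1],(600,600),interpolation=cv2.INTER_CUBIC))"
```

```text
t 14.8 tcp [0.5265 0.1665 0.0691] vise [0.0019 0.0656] jaw 0.6898 down [ 5.5e-03  8.0e-04 -1.0e+00] F [ 1.36 -0.14 -1.02] M [-0.025  0.04   0.121] w 0.0131 q [ 0.087  0.281  1.798  0.     1.057 -0.603]
```

View pics/d9.png

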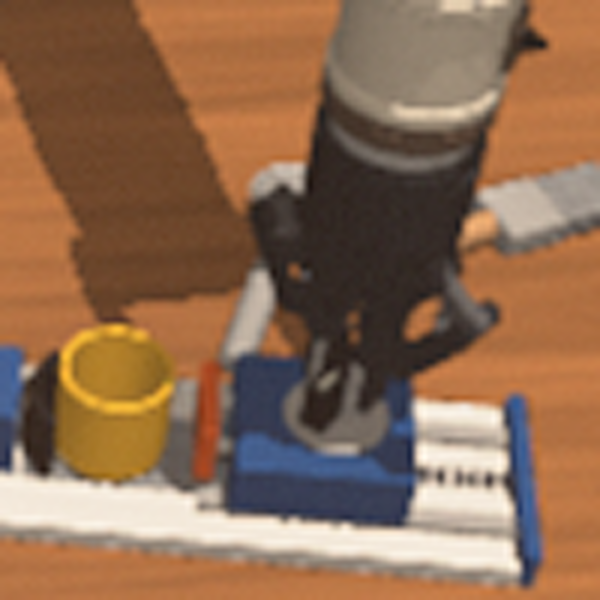

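Call:
servo_tool:
  steps:
    - [-0.0003,-0.0015,0,0,0,-0.1,-1]
    - [-0.0003,-0.0015,0,0,0,-0.1,-1]
    - [-0.0003,-0.0015,0,0,0,-0.1,-1]
    - [-0.0003,-0.0015,0,0,0,-0.1,-1]

```text
t: 15.25
tcp_pos: [0.525, 0.1605, 0.0691]
tcp_rot: [-0.699, 0.701, 0.099, -0.096]
wrist_force: [-0.2, -0.6, 0.3]
grip_width: 0.0129
```

```bash
python3 -c "
from h import *
s=st()"
```

```text
t 15.25 tcp [0.525  0.1605 0.0691] vise [0.0018 0.0593] jaw 0.2774 down [ 0.0045 -0.0019 -1.    ] F [-0.17 -0.6   0.25] M [0.041 0.121 0.211] w 0.0129 q [ 0.078  0.275  1.806 -0.003  1.057 -0.198]
```

Call:
servo_tool:
  steps:
    - [-0.0003,-0.0015,0,0,0,-0.1,-1]
    - [-0.0003,-0.0015,0,0,0,-0.1,-1]
    - [-0.0003,-0.0015,0,0,0,-0.1,-1]
    - [-0.0003,-0.0015,0,0,0,-0.1,-1]
    - [-0.0003,-0.0015,0,0,0,-0.1,-1]

```text
t: 15.75
tcp_pos: [0.5229, 0.1529, 0.069]
tcp_rot: [-0.701, 0.703, -0.084, 0.086]
wrist_force: [0.1, 0.7, -0.3]
grip_width: 0.013
```

```bash
python3 -c "
from h import *
s=st()
c=snap('scene','10')
cv2.imwrite('pics/d10.png',cv2.resize(c['image'][160:235,250:350,::-1],(800,600),interpolation=cv2.INTER_CUBIC))"
```

```text
t 15.75 tcp [0.5229 0.1529 0.069 ] vise [0.0015 0.0515] jaw -0.242 down [ 0.002  -0.0036 -1.    ] F [ 0.14  0.69 -0.29] M [0.132 0.016 0.23 ] w 0.013 q [ 0.065  0.267  1.815 -0.004  1.058  0.309]
```

View pics/d10.png

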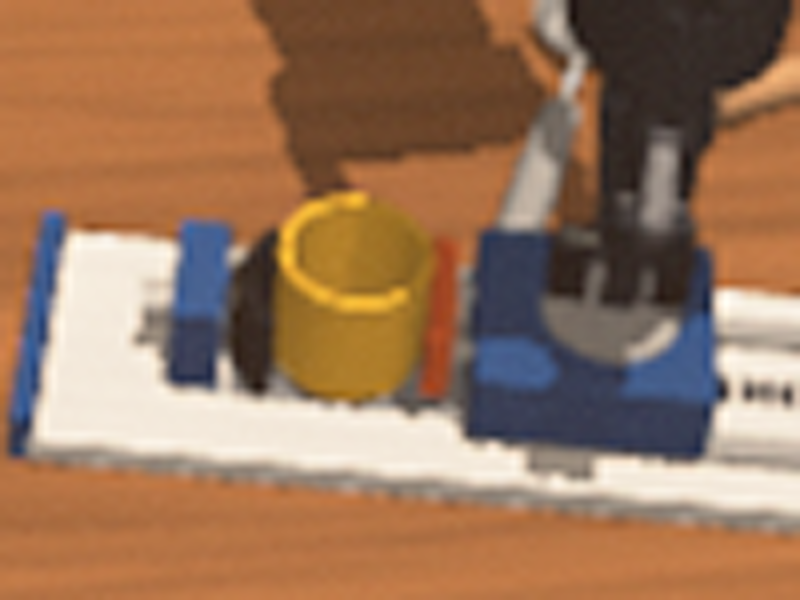

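Call:
servo_tool:
  steps:
    - [-0.0003,-0.0015,0,0,0,-0.1,-1]
    - [-0.0003,-0.0015,0,0,0,-0.1,-1]
    - [-0.0003,-0.0013,0,0,0,-0.09,-1]

```text
t: 16.1
tcp_pos: [0.5218, 0.1486, 0.0691]
tcp_rot: [-0.68, 0.683, -0.188, 0.189]
wrist_force: [0.2, -0.8, -0.8]
grip_width: 0.013
```

```bash
python3 -c "
from h import *
s=st()"
```

```text
t 16.1 tcp [0.5218 0.1486 0.0691] vise [0.0013 0.0471] jaw -0.5397 down [ 6.0e-04 -3.9e-03 -1.0e+00] F [ 0.16 -0.84 -0.8 ] M [0.105 0.033 0.272] w 0.013 q [ 0.057  0.263  1.82  -0.004  1.058  0.599]
```

Call:
servo_tool:
  steps:
    - [-0.0001,-0.0007,0,0,0,-0.05,-1]

```text
t: 16.2
tcp_pos: [0.5216, 0.1479, 0.0691]
tcp_rot: [-0.675, 0.678, -0.205, 0.206]
wrist_force: [1.1, -0.8, 0.4]
grip_width: 0.0128
```

```bash
python3 -c "
from h import *
s=st()"
```

```text
t 16.2 tcp [0.5216 0.1479 0.0691] vise [0.0013 0.0463] jaw -0.5903 down [ 2.0e-04 -3.9e-03 -1.0e+00] F [ 1.14 -0.79  0.4 ] M [0.096 0.098 0.269] w 0.0128 q [ 0.055  0.262  1.821 -0.004  1.058  0.648]
```

Call:
servo_tool:
  steps:
    - [-0.0001,-0.0007,0,0,0,-0.05,-1]

```text
t: 16.3
tcp_pos: [0.5214, 0.1472, 0.0691]
tcp_rot: [-0.67, 0.673, -0.222, 0.223]
wrist_force: [-0.4, 0.2, -0.1]
grip_width: 0.0128
```

```bash
python3 -c "
from h import *
s=st()"
```

```text
t 16.3 tcp [0.5214 0.1472 0.0691] vise [0.0013 0.0456] jaw -0.64 down [-2.0e-04 -3.9e-03 -1.0e+00] F [-0.44  0.21 -0.1 ] M [0.058 0.011 0.301] w 0.0128 q [ 0.054  0.262  1.822 -0.005  1.059  0.696]
```

Call:
servo_tool:
  steps:
    - [-0.0001,-0.0006,0,0,0,-0.04,-1]

```text
t: 16.4
tcp_pos: [0.5213, 0.1466, 0.0691]
tcp_rot: [-0.665, 0.668, -0.235, 0.236]
wrist_force: [1.1, 0.1, -0.1]
grip_width: 0.0128
```

```bash
cat > q.py <<'E'
from h import *
from scipy.spatial.transform import Rotation as R
from station import manip
s=manip.get_state();q=s['tcp_rot'];r=R.from_quat([*q[1:],q[0]]).as_matrix()
print('jaw %.4f vy %.4f Mz %.3f tau6 %.4f tau1 %.3f Fvy %.2f t %.2f'%(np.arctan2(r[1,0],r[0,0]),tov(s['tcp_pos'])[1],s['ft_torque'][2],s['tau'][5],s['tau'][0],s['wrist_force'][:2]@VY,s['t']))
E
python3 q.py
```

```text
jaw -0.6795 vy 0.0450 Mz 0.256 tau6 -0.0916 tau1 -0.320 Fvy 0.30 t 16.40
```

Call:
servo_tool:
  steps:
    - [-0.0001,-0.0006,0,0,0,-0.04,-1]

```text
t: 16.5
tcp_pos: [0.5211, 0.146, 0.069]
tcp_rot: [-0.661, 0.663, -0.248, 0.249]
wrist_force: [-0.7, -0.4, -0.8]
grip_width: 0.013
```

```bash
python3 q.py
```

```text
jaw -0.7189 vy 0.0444 Mz 0.281 tau6 -0.1451 tau1 -0.281 Fvy -0.50 t 16.50
```

Call:
servo_tool:
  steps:
    - [-0.0001,-0.0006,0,0,0,-0.04,-1]

```text
t: 16.6
tcp_pos: [0.521, 0.1454, 0.0691]
tcp_rot: [-0.656, 0.658, -0.261, 0.262]
wrist_force: [0.4, 0.5, 0.5]
grip_width: 0.0131
```

```bash
python3 q.py
```

```text
jaw -0.7581 vy 0.0438 Mz 0.260 tau6 -0.1444 tau1 -0.267 Fvy 0.55 t 16.60
```

Call:
servo_tool:
  steps:
    - [-0.0001,-0.0006,0,0,0,-0.04,-1]

```text
t: 16.7
tcp_pos: [0.5208, 0.1449, 0.0691]
tcp_rot: [-0.65, 0.653, -0.274, 0.275]
wrist_force: [0.6, -0.6, -0.1]
grip_width: 0.0127
```

```bash
python3 q.py
```

```text
jaw -0.7972 vy 0.0433 Mz 0.248 tau6 -0.1199 tau1 -0.327 Fvy -0.41 t 16.70
```

Call:
servo_tool:
  steps:
    - [-0.0001,-0.0006,0,0,0,-0.04,-1]

```text
t: 16.8
tcp_pos: [0.5207, 0.1444, 0.0691]
tcp_rot: [-0.645, 0.648, -0.287, 0.287]
wrist_force: [-0.3, 0.3, 0.2]
grip_width: 0.0132
```

```bash
python3 q.py
```

```text
jaw -0.8364 vy 0.0427 Mz 0.276 tau6 -0.0905 tau1 -0.363 Fvy 0.27 t 16.80
```

Call:
servo_tool:
  steps:
    - [-0.0001,-0.0006,0,0,0,-0.04,-1]

```text
t: 16.9
tcp_pos: [0.5206, 0.1438, 0.0691]
tcp_rot: [-0.639, 0.642, -0.3, 0.3]
wrist_force: [0.1, 0.2, 0.6]
grip_width: 0.0128
```

```bash
python3 q.py; python3 -c "
from h import *
c=snap('scene','11')
cv2.imwrite('pics/d11.png',cv2.resize(c['image'][175:225,260:326,::-1],(792,600),interpolation=cv2.INTER_CUBIC))"
```

```text
jaw -0.8754 vy 0.0422 Mz 0.366 tau6 -0.0600 tau1 -0.400 Fvy 0.25 t 16.90
```

View pics/d11.png

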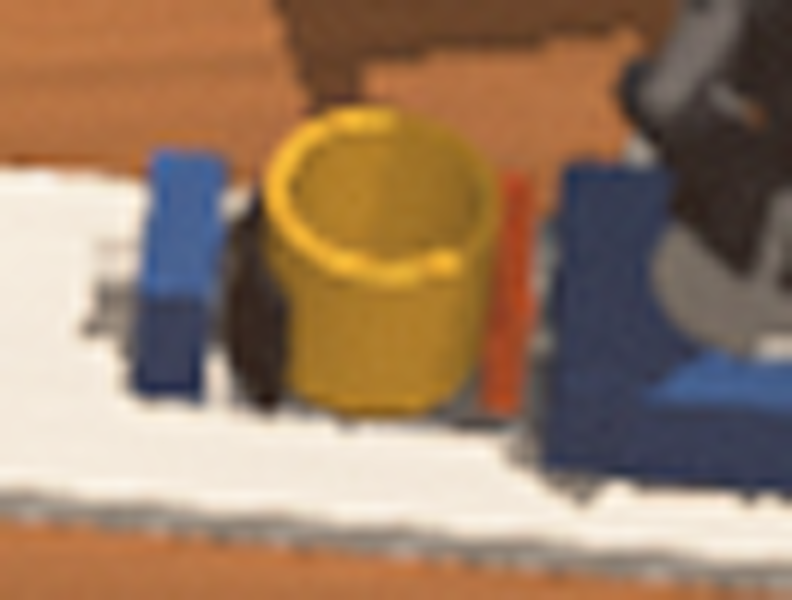

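Call:
servo_tool:
  steps:
    - [0,-0.0003,0,0,0,-0.02,-1]

```text
t: 17.05
tcp_pos: [0.5205, 0.1435, 0.0691]
tcp_rot: [-0.636, 0.639, -0.306, 0.306]
wrist_force: [-0.2, 0.1, 0.1]
grip_width: 0.0129
```

```bash
python3 q.py
```

```text
jaw -0.8956 vy 0.0418 Mz 0.395 tau6 0.0829 tau1 -0.485 Fvy 0.02 t 17.05
```

Call:
servo_tool:
  steps:
    - [0,-0.0002,0,0,0,-0.015,-1]

```text
t: 17.15
tcp_pos: [0.5204, 0.1433, 0.0691]
tcp_rot: [-0.634, 0.637, -0.311, 0.311]
wrist_force: [0.1, 0.2, 0.5]
grip_width: 0.0127
```

```bash
python3 q.py
```

```text
jaw -0.9101 vy 0.0417 Mz 0.372 tau6 0.2494 tau1 -0.392 Fvy 0.16 t 17.15
```

Torque baseline was about 0.27 N m and is now about 0.38, so roughly 7 N; geometry gives about 7.3 N. That's near target, so I release.

Call:
servo_tool:
  steps:
    - [0,0,0,0,0,0,-0.3]
    - [0,0,0,0,0,0,0.3]
    - [0,0,0,0,0,0,1]
    - [0,0,0,0,0,0,1]
    - [0,0,0,0,0,0,1]
    - [0,0,0.005,0,0,0,1]
    - [0,0,0.015,0,0,0,1]
    - [0,0,0.025,0,0,0,1]
    - [0,0,0.03,0,0,0,1]
    - [0,0,0.03,0,0,0,1]
    - [0,0,0.01,0,0,0,1]
    - [0,0,0,0,0,0,1]

```text
t: 18.35
tcp_pos: [0.5189, 0.1431, 0.1887]
tcp_rot: [-0.633, 0.637, -0.311, 0.31]
wrist_force: [-0.0, -0.4, 0.0]
grip_width: 0.0854
```

```bash
python3 -c "
from h import *
st()
c=snap('scene','12')
cv2.imwrite('pics/d12.png',cv2.resize(c['image'][145:225,260:366,::-1],(795,600),interpolation=cv2.INTER_CUBIC))"
```

```text
t 18.35 tcp [0.5189 0.1431 0.1887] vise [-0.0003  0.041 ] jaw -0.9101 down [-0.0035 -0.0037 -1.    ] F [-0.01 -0.39  0.05] M [ 0.035  0.008 -0.003] w 0.0854 q [ 0.046  0.103  1.744 -0.004  1.298  0.958]
```

View pics/d12.png

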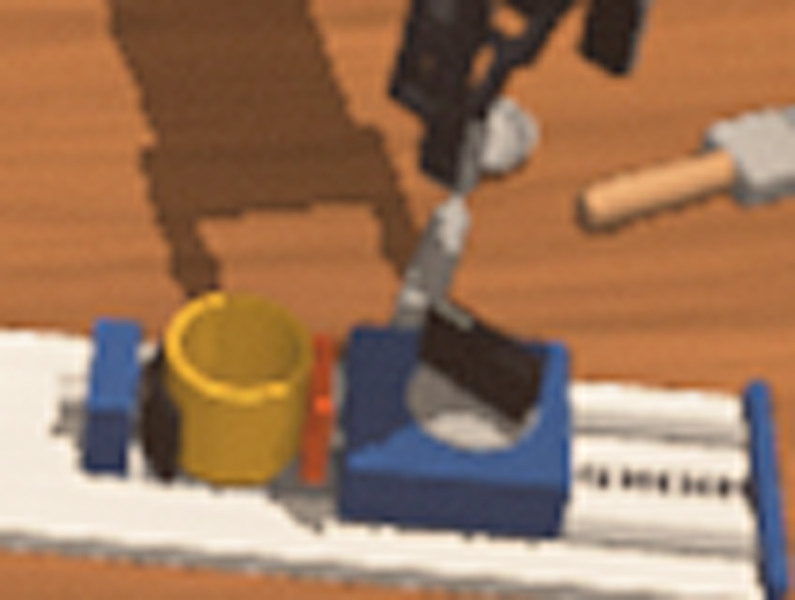

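Pad at (318,410) bears on the cup, and the cup bears on the V at (160,420). I'll move the arm aside and check the knob angle from the top view.

Call:
servo_tool:
  steps:
    - [-0.01,0.02,0.01,0,0,0,1]
    - [-0.015,0.035,0.01,0,0,0,1]
    - [-0.02,0.04,0.01,0,0,0,1]
    - [-0.02,0.04,0.01,0,0,0,1]
    - [-0.02,0.04,0,0,0,0,1]
    - [-0.02,0.04,0,0,0,0,1]
    - [-0.015,0.03,0,0,0,0,1]
    - [-0.005,0.01,0,0,0,0,1]
    - [0,0,0,0,0,0,1]
    - [0,0,0,0,0,0,1]
    - [0,0,0,0,0,0,1]

```text
t: 19.5
tcp_pos: [0.3811, 0.4002, 0.2091]
tcp_rot: [-0.624, 0.644, -0.32, 0.305]
wrist_force: [0.7, -0.4, 0.4]
grip_width: 0.0853
```

```bash
python3 -c "
from h import *
st()
c=snap('scene','13');t=snap('top','13')
a=cv2.resize(t['image'][160:240,130:270,::-1],(700,400),interpolation=cv2.INTER_CUBIC)
cv2.imwrite('pics/d13.png',a)
for v in(50,60,70):
  for q in comps(mask(t,(0,0,0),(180,255,v),(160,178,205,212))): r=cv2.minAreaRect(q);b=cv2.boxPoints(r);print(v,cv2.contourArea(q),b.round(1).tolist(),r[0],tov(plane(t,r[0],.092)))
for q in comps(mask(t,(4,150,80),(18,255,255),(195,185,225,215)),4): r=cv2.minAreaRect(q);print('or',cv2.boxPoints(r).round(1).tolist())
m=mask(t,(18,120,130),(35,255,255),(195,175,250,230));k=comps(m)[0];e=cv2.fitEllipse(cv2.convexHull(k));print('cup',e,tov(plane(t,e[0],.075)))
"
```

```text
t 19.5 tcp [0.3811 0.4002 0.2091] vise [-0.192  0.261] jaw -0.9159 down [-0.0312 -0.0165 -0.9994] F [ 0.71 -0.44  0.43] M [-0.023  0.028 -0.036] w 0.0853 q [0.589 0.145 1.657 0.004 1.375 1.504]
50 11.5 [[177.60000610351562, 186.89999389648438], [180.60000610351562, 184.89999389648438], [190.8000030517578, 200.1999969482422], [187.8000030517578, 202.1999969482422]] (184.1923065185547, 193.5384521484375) [0.00133981 0.03620299]
60 53.0 [[174.8000030517578, 187.8000030517578], [178.6999969482422, 184.60000610351562], [191.0, 199.5], [187.1999969482422, 202.6999969482422]] (182.94261169433594, 193.63113403320312) [0.00040749 0.03941551]
70 62.0 [[174.5, 187.39999389648438], [178.3000030517578, 184.1999969482422], [191.39999389648438, 199.89999389648438], [187.5, 203.0]] (182.94261169433594, 193.63113403320312) [0.00040749 0.03941551]
or [[201.5, 206.89999389648438], [205.0, 190.60000610351562], [209.3000030517578, 191.5], [205.8000030517578, 207.8000030517578]]
cup ((216.5902862548828, 201.40609741210938), (20.6463623046875, 21.78250503540039), 104.60541534423828) [-0.00086251 -0.0515785 ]
```

View pics/d13.png

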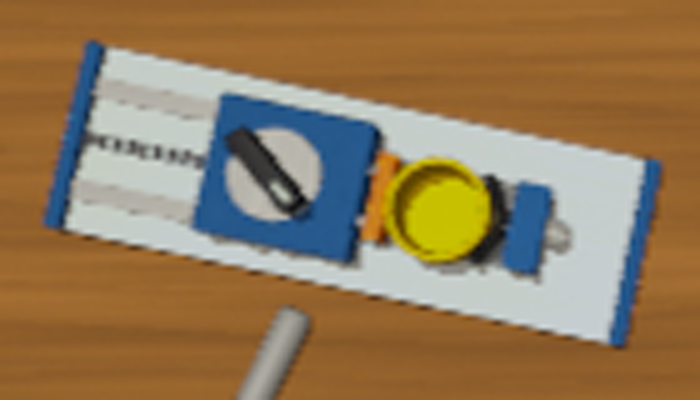

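```bash
python3 - <<'E'
from h import *
for tag in('0','13'):
    for n,R1,z in(('top',{'0':(190,183,208,212),'13':(196,183,215,214)}[tag],.061),('scene',{'0':(300,185,318,215),'13':(285,185,318,215)}[tag],.055)):
        c=load(n+tag)
        h=cv2.cvtColor(c['image'],cv2.COLOR_RGB2HSV)
        # weighted profile along vise y for orange-ness: use saturation*value weighting in mask
        m=mask(c,(3,170,110),(14,255,255),R1)
        if n=='top':
            pts=np.argwhere(m>0)[:,::-1]
            V=np.array([tov(plane(c,p,z)) for p in pts]);
            V2=V[abs(V[:,0])<.03]
            print(tag,n,len(V2),'y mean',V2[:,1].mean().round(4),'min/max',V2[:,1].min().round(4),V2[:,1].max().round(4))
        b=mask(c,(100,120,40),(125,255,255),(135,160,270,235) if n=='top' else (300,180,352,235))
        k=comps(b)[0];M=cv2.moments(k);r=cv2.minAreaRect(k)
        print(tag,n,'saddle rect ctr',tov(plane(c,r[0],.055)).round(4),cv2.boxPoints(r).round(1).tolist())
# sub-pixel profiles along the vise y line in top image, R-B and B-R channel
def prof(c,x,z,y0,y1):
    ys=np.arange(y0,y1,.0005);P=np.array([proj(c,[*tow(x,y),z]) for y in ys],np.float32)
    im=c['image'].astype(np.float32);v=cv2.remap(im,P[:,0:1],P[:,1:2],cv2.INTER_LINEAR)[:,0];return ys,v
for tag,sh in(('0',0),('13',-.024)):
    c=load('top'+tag)
    for x in(-.020,-.015,-.01,.01,.015,.02):
        ys,v=prof(c,x,.061,-.02+sh,.03+sh)
        w=np.clip(v[:,0]-v[:,2]-60,0,None); bl=np.clip(v[:,2]-v[:,0],0,None)
        # back edge of pad: half max crossing towards +y
        i=w.argmax();hm=w[i]/2;j=i
        while w[j]>hm:j+=1
        k=i
        while k>0 and w[k]>hm:k-=1
        m=bl.max()/2;jj=np.argmax(bl>m)
        print(tag,x,'pad front %.4f back %.4f  saddle front %.4f'%(ys[k]-sh,ys[j]-sh,ys[jj]-sh))
E
```

```text
0 top 10 y mean 0.0016 min/max -0.0027 0.0081
0 top saddle rect ctr [0.0004 0.0591] [[159.1999969482422, 203.39999389648438], [164.89999389648438, 176.1999969482422], [197.60000610351562, 183.10000610351562], [191.89999389648438, 210.1999969482422]]
0 scene saddle rect ctr [0.0012 0.0603] [[313.20001220703125, 206.8000030517578], [315.1000061035156, 189.0], [344.8999938964844, 192.1999969482422], [343.0, 210.0]]
13 top 8 y mean -0.0172 min/max -0.0246 -0.0123
13 top saddle rect ctr [0.0004 0.0352] [[168.10000610351562, 205.1999969482422], [173.8000030517578, 178.10000610351562], [205.60000610351562, 184.8000030517578], [199.89999389648438, 211.89999389648438]]
13 scene saddle rect ctr [0.0013 0.0363] [[305.3999938964844, 206.39999389648438], [307.0, 188.5], [336.6000061035156, 191.1999969482422], [335.0, 209.10000610351562]]
0 -0.02 pad front -0.0035 back 0.0085  saddle front 0.0150
0 -0.015 pad front -0.0025 back 0.0070  saddle front 0.0160
0 -0.01 pad front -0.0035 back 0.0080  saddle front 0.0155
0 0.01 pad front -0.0025 back 0.0075  saddle front 0.0150
0 0.015 pad front -0.0030 back 0.0075  saddle front 0.0160
0 0.02 pad front -0.0030 back 0.0075  saddle front 0.0150
13 -0.02 pad front -0.0200 back -0.0060  saddle front 0.0160
13 -0.015 pad front -0.0200 back -0.0120  saddle front 0.0165
13 -0.01 pad front -0.0200 back -0.0100  saddle front 0.0150
13 0.01 pad front -0.0055 back 0.0105  saddle front 0.0155
13 0.015 pad front -0.0090 back 0.0095  saddle front 0.0160
13 0.02 pad front -0.0140 back -0.0050  saddle front 0.0150
```

```bash
python3 - <<'E'
from h import *
def prof(c,x,z,y0,y1):
    ys=np.arange(y0,y1,.0005);P=np.array([proj(c,[*tow(x,y),z]) for y in ys],np.float32)
    v=cv2.remap(c['image'].astype(np.float32),P[:,0:1],P[:,1:2],cv2.INTER_LINEAR)[:,0];return ys,v
for n in('top','scene'):
  for tag,sh in(('0',0),('13',-.0239)):
    c=load(n+tag);o=[];cen=[]
    for x in np.arange(-.021,.0215,.003):
        ys,v=prof(c,x,.061,-.004+sh,.022+sh)
        w=v[:,0]-v[:,2]; i=max(np.where(w>70)[0],default=0)
        o.append((ys[i]-sh)*1e3)
    print(n,tag,'pad back edge mm (shift removed)',np.round(o,1),'median',np.median(o))
ys,v=prof(load('top13'),-.018,.061,-.05,.01)
for a,b in list(zip(ys,v))[::4]: print(round(a,4),b.round())
E
```

```text
top 0 pad back edge mm (shift removed) [9.  8.5 8.  8.5 9.  9.5 8.5 8.5 9.  9.  8.5 8.5 8.  8.5 8.5] median 8.5
top 13 pad back edge mm (shift removed) [11.  11.  10.5 10.5 11.  11.5 11.  10.5 11.  11.  11.5 10.5 10.  11.
 11.5] median 11.000000000000012
scene 0 pad back edge mm (shift removed) [ 9.  10.5 11.   9.5  8.   7.5  7.5  7.5  7.5  7.5  7.5  7.5  7.5  7.5
  7.5] median 7.5
scene 13 pad back edge mm (shift removed) [11.5 11.5 10.5 10.   9.5  9.5  9.   9.5  9.5 10.  10.  10.  10.5 10.5
 10. ] median 10.000000000000012
-0.05 [199. 193.   0.]
-0.048 [199. 193.   0.]
-0.046 [197. 191.   0.]
-0.044 [194. 187.   0.]
-0.042 [182. 169.   0.]
-0.04 [161. 142.   0.]
-0.038 [136. 110.   0.]
-0.036 [127. 101.   0.]
-0.034 [146. 122.   0.]
-0.032 [174. 152.   3.]
-0.03 [173. 151.   7.]
-0.028 [143. 113.   3.]
-0.026 [128.  84.   3.]
-0.024 [132.  64.   4.]
-0.022 [172. 100.  20.]
-0.02 [194. 119.  28.]
-0.018 [200. 126.  33.]
-0.016 [195. 126.  45.]
-0.014 [168. 116.  65.]
-0.012 [132. 104.  84.]
-0.01 [82. 86. 90.]
-0.008 [45. 71. 99.]
-0.006 [ 31.  72. 116.]
-0.004 [ 37.  87. 137.]
-0.002 [ 39.  89. 140.]
0.0 [ 39.  90. 141.]
0.002 [ 39.  90. 141.]
0.004 [ 39.  90. 141.]
0.006 [ 39.  89. 140.]
0.008 [ 39.  89. 140.]
```

Pad yield is about 2.5 mm in both views, which means about 10 N; the torque says about 7 N. Both lie inside 4–13 N, so I'm handing in.

```bash
python3 -c "
from station import ticket
print(ticket.sign_off())"
```

```text
the job is handed in; nothing more can be done
None
```

I moved the middle-sized yellow cup from its gift box onto the vise bed. I then turned the knob about 1.6 rad clockwise, following the slide for about 24 mm, let go and moved the arm clear. The job was handed in at about 19.5 s; `sign_off` gave no verdict.

**Last checks**
- **Cup:** it looks upright against the V block, about 1 mm off the centre line.
- **Slide:** the saddle moved 23.9 mm in the pictures and the tool 23.9 mm; the knob angle implies 24.0 mm.
- **Knob:** its bar turned 1.57 rad in the pictures against 1.60 rad measured at the tool. That is within what the pictures can resolve.

**Checks that disagreed**
- **Grip force:** knob torque suggests about 7–8 N, while the pad yield of about 2.5 mm in both views suggests about 10 N. Both are within 4–13 N.
- **Cup position:** the top view put the cup's centre at vise y ≈ -51.6 mm. Taken literally that means about 4.6 mm of pad yield (18 N). The torque and the direct pad measurement both contradict it, so I treated it as error in the rim fit and vise frame.

I saw no sign that the other things had moved, but I didn't measure them at the end.

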